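Top up the two-lane tin magazine

TASK

Top up the spring magazine on the counter: take the two loose flat tins one at a time and push one, lid up, down into each lane until it snaps under the retaining lips and stays there by itself. Press gently by feel - stop as soon as the stack under it turns solid, so that no tin gets dented (keep the push under 25 N) - and leave the bowl, the jar and the chocolate mould where they are.

Things in the scene. Friction and masses are not known exactly. Their poses are not given: they have to be found in the camera images.
- tin1_mid (a point): Centre (half-way up) of the first loose flat brass-coloured tin, a closed box 44 x 70 x 24 mm (x, y, z), about 60 g, lying lid up on the counter; its x axis is across the short side (44 mm, the way to grasp it), y along the long side, z up. It looks the same after half a turn.
- tin2_mid (a point): Centre (half-way up) of the second loose tin, the same as the first. Either tin may go in either lane.
- lane_a (a point): Centre of the open mouth of one lane of the magazine, at its flared top edge, 104 mm above the counter; axes are the magazine's, z up. A tin goes in with its 44 mm side along x, its 70 mm side along y. The shaft is 47 x 73 mm inside its corner guides; the top 7 mm flare out by about 5 mm. On the +x and -x sides it is open over the middle 50 mm, for fingers that hold a tin.
- lane_b (a point): The same point of the other lane, 120 mm along the magazine's -y from lane_a. The lane is like lane_a, but its lips are set at another, unmeasured height.
- cheeks_a (a point): Lane a, centre between two weak spring cheeks at the shaft's y ends, at their undersides, 16 mm below lane_a. A tin let go in the mouth rests on them, its centre about level with lane_a. Pushed on with 2 to 5 N it slides past them and down to the lips.
- cheeks_b (a point): The same point of lane b, 16 mm below lane_b.
- lowest_a (a point): Lane a, lowest height that the lips may have, 44 mm below lane_a. Two strong spring lips at the y ends reach 5 mm into the shaft, ramped above, flat below. Their undersides lie 0 to 20 mm above this point: not measured, other in each lane and each time. They spread as a tin is pushed down, snap back over its lid and hold it, so its centre ends 36 to 56 mm below lane_a.
- lowest_b (a point): The same point of lane b. In both: under the lips waits a sprung stack of tins. Passing the lips takes about 6 to 12 N; let go too early, the tin springs back up. The lips snap shut when the lid reaches their undersides; 1.5 mm lower the stack turns solid on a rubber pad: from about 8 N the force climbs 12 N per mm. The middle 44 x 60 mm of the lid is free to push on, say with closed fingertips.
- bowl: Bystander: white bowl, 90 mm across and 45 mm high; origin at the centre of its underside.
- jar: Bystander: glass jar, 64 mm across and 90 mm high; origin at the centre of its underside.
- mould: Bystander: clear chocolate mould, 160 x 110 x 25 mm, with dark shells; origin at the centre of its underside.
- tin1: The first tin as a body; origin at the centre of its underside, 12 mm below tin1_mid.
- tin2: The second tin as a body; origin at the centre of its underside.
- magazine: The fixed aluminium and white magazine with two lanes side by side along its y, with its lips and sprung stacks: 270 mm long (y), 100 mm wide at its foot, 60 mm above (x), 104 mm high; origin at the centre of its underside on the counter; lane_a at +60 mm, lane_b at -60 mm along y.

How it is judged:
By the outcome, as a careful person would: the job done as asked, in the order asked, and still so for the second after the job is handed in, with the robot touching nothing.
It also fails if it takes over 70 s, if anything falls off the work surface, if the arm or the gripper's body presses on something with over 40 N, if the wrist force passes 120 N, or if a joint passes its speed limit or range.

ROBOT

A 6-joint arm with a two-finger parallel gripper is mounted at the origin on the work surface. World frame = base frame: x ahead of the robot, y to its left, z up, the work surface at z = 0. Lengths are in m, angles in rad, forces in N, time in s.
With the tool pointing down it reaches from about 0.325 to 0.85 m from the base axis. Payload 4.4 kg.
Tool frame: the origin (TCP) lies at the very end of the fingers, on their centre line; the grasp point (between the pads) lies env.hold_point_z behind it (env.hold_point_z is the distance from the TCP to the grasp point, in m); z points along the fingers, y is the line along which they close (so a half turn about z gives the same grasp; the last joint's range is limited). The gripper opens to 94 mm and grips with 3 to 60 N. Pads are 16 mm wide; open, the fingers measure 119 mm over their backs; the gripper's body (75 mm by 177 mm) begins 78 mm behind the grasp point.
Start: joints at [-1.456, 0.207, 1.542, -0, 1.393, -0.15], TCP at [0.15, -0.555, 0.205] pointing down, gripper open.
Joint ranges: [-2.73, 2.73], [-0.86, 2.22], [0.23, 2.46], [-1.11, 4.25], [0.08, 2.63], [-2.82, 2.82]. Speed limits (rad/s): [2.79, 2.79, 3.14, 3.14, 3.14, 3.14].

INTERFACE

Orientations are given as a 3x3 rotation matrix whose columns are the frame's x, y, z axes.
In Python, from plant import env gives the robot as it stands. The module is installed in compiled form; this text tells all that it offers. Calls block until the motion is done:
- env.move_to(position, orientation): joint-space move of the TCP to a pose.
- env.move_l(position, feed=0.15, frame=None): straight line of the TCP; frame=None keeps the orientation; feed is the mean speed in m/s.
- env.set_joints(angles): joint-space move.
- env.gripper_open() and env.grab(): open the fingers fully, or close them until they stop; the grip force is fixed at half the most.
- env.sleep(seconds).
- env.solve_ik(position, orientation): joint angles nearest the present ones, or None.
- env.state(): the state.
- env.read_camera(name): name is "scene" or "top" or "wrist"; returns the picture (400x640x3 uint8, red, green, blue); there is no depth.
- env.camera_info(name): a dict with "K" (3x3 intrinsics, pixels), "k1" (the pictures are not rectified: a ray, as slopes to the right and down, at radius r is drawn at 1 + k1 r^2 times it, then the intrinsics apply), "pose" (4x4, takes a point from camera to world coordinates); the wrist camera has in their place "mount" (4x4, takes a point from camera to tool coordinates, whose origin is the TCP and whose axes are the flange's). Camera axes: x right, y down, z forward; pixel columns grow to the right and rows downward; lengths in m; the calibration is good to about 2 mm. A picture is of the moment at which its call begins: read the wrist's pose just before it. camera_info takes no time and is no camera call.
A pose or a line that the arm cannot do raises env.IKError and nothing moves.
- env.close_job(): hands the job in; it is judged then, once.
The state is a dict: "clock": time; "joints": joint angles; "qvel": joint speeds; "joint_efforts": joint torques, N m; "tcp_pos": TCP position; "ee_rot": TCP orientation; "contact_force": force on the tool from outside, world axes, zero at the start; "wrist_torque": the same for the moment, N m; "gripper_width": opening from 0.0 (shut) to 1.0 (fully open); "gripper_force": force on a finger pad.
Only numpy, scipy, OpenCV 4.12 (cv2) and the standard library are available. Lean on these libraries where they do the work, as an engineer would, in place of code of your own. Each camera call takes 0.05 s, during which the arm holds its last target. There are 200 camera calls.

## Working session

There is one attempt and no reset: what is moved stays moved. The work goes in short steps, each a Python script; the robot and the scene stay as the last script left them, time stands still between calls to the robot, and variables do not carry over. Pictures are saved under pics/ and viewed, at most 10 in all, crops included, and the job is handed in when it is done.

```bash
mkdir -p pics
python3 - <<'E'
from plant import env
import cv2,numpy as np
np.set_printoptions(precision=4,suppress=True)
for n in ("top","scene"):
    im=env.read_camera(n); cv2.imwrite(f"pics/{n}0.png",im[:,:,::-1]); print(n,env.camera_info(n))
print(env.camera_info("wrist"),env.hold_point_z); s=env.state(); print(s)
E
```

```text
top {'K': array([[394.4034,   0.    , 318.6681],
       [  0.    , 394.4034, 195.1586],
       [  0.    ,   0.    ,   1.    ]]), 'k1': -0.05729619657506469, 'pose': array([[ 0.0406, -0.9741,  0.2222,  0.3314],
       [-0.9992, -0.0382,  0.0152,  0.0254],
       [-0.0063, -0.2227, -0.9749,  0.958 ],
       [ 0.    ,  0.    ,  0.    ,  1.    ]])}
scene {'K': array([[509.702,   0.   , 318.392],
       [  0.   , 509.702, 192.412],
       [  0.   ,   0.   ,   1.   ]]), 'k1': -0.07560261286977545, 'pose': array([[-0.3662,  0.5489, -0.7514,  1.4431],
       [ 0.9305,  0.2246, -0.2894,  0.4026],
       [ 0.0099, -0.8051, -0.593 ,  0.8066],
       [ 0.    ,  0.    ,  0.    ,  1.    ]])}
{'K': array([[354.2594,   0.    , 312.6757],
       [  0.    , 354.2594, 200.3   ],
       [  0.    ,   0.    ,   1.    ]]), 'k1': -0.041645763244985, 'mount': array([[ 0.0008, -0.9668, -0.2555,  0.0753],
       [ 1.    ,  0.0011, -0.0009, -0.0014],
       [ 0.0012, -0.2555,  0.9668, -0.1786],
       [ 0.    ,  0.    ,  0.    ,  1.    ]])} 0.0188
{'clock': 0.1, 'joints': array([-1.4565,  0.2073,  1.5428, -0.    ,  1.3935, -0.1505]), 'qvel': array([-0.0009, -0.0005, -0.0036,  0.0008,  0.0001, -0.0003]), 'joint_efforts': array([ -0.    , -37.1865, -28.2292,   0.0701,   0.0311,  -0.0001]), 'tcp_pos': array([ 0.1504, -0.5542,  0.2044]), 'ee_rot': array([[ 0.9652,  0.2617, -0.0002],
       [ 0.2617, -0.9651,  0.002 ],
       [ 0.0003, -0.002 , -1.    ]]), 'contact_force': array([ 0.5888, -0.2641,  0.2734]), 'wrist_torque': array([-0.0255, -0.059 , -0.0224]), 'gripper_force': 0.0, 'gripper_width': 1.0018768146474684}
```

View pics/top0.png

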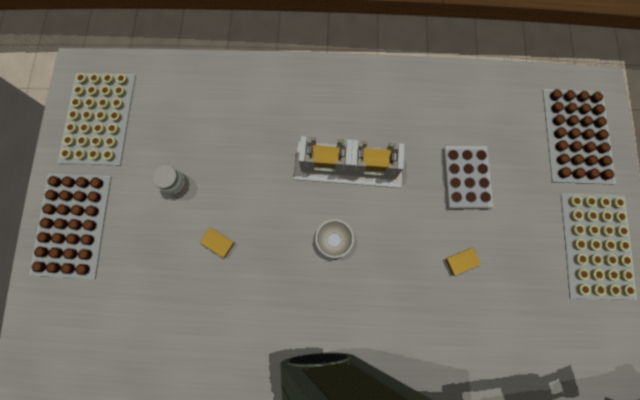

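View pics/scene0.png

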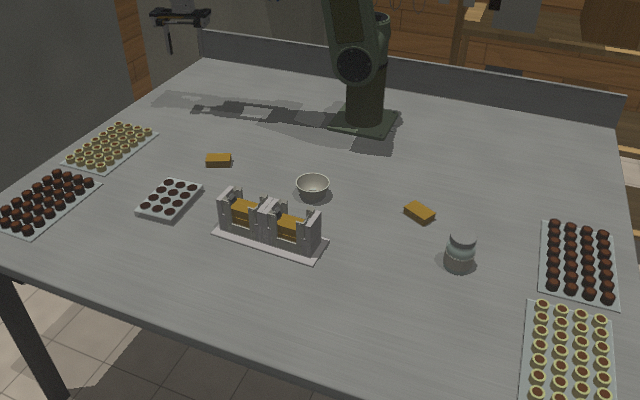

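Top view: tins at px (217,243) and (463,262), magazine about (351,162) with brass stacks visible in it, bowl (334,240), jar (171,180), mould (468,177). I'll measure the tins coarsely and then take closer wrist views.

```bash
cat > h.py <<'E'
from plant import env
import cv2,numpy as np
np.set_printoptions(precision=4,suppress=True)
def snap(n,save=None):
    s=env.state(); im=env.read_camera(n); c=env.camera_info(n)
    if n=="wrist":
        T=np.eye(4); T[:3,:3]=s["ee_rot"]; T[:3,3]=s["tcp_pos"]; P=T@c["mount"]
    else: P=c["pose"]
    if save: cv2.imwrite(f"pics/{save}.png",im[:,:,::-1])
    return im,c,P
def rays(px,c):
    d=np.array([c["k1"],0,0,0,0.])
    u=cv2.undistortPoints(np.array(px,float).reshape(-1,1,2),c["K"],d)[:,0]
    return np.c_[u,np.ones(len(u))]
def plane(px,c,P,z):
    r=rays(px,c)@P[:3,:3].T; return P[:3,3]+r*((z-P[2,3])/r[:,2])[:,None]
def project(X,c,P):
    Q=np.linalg.inv(P); X=np.atleast_2d(X)
    return cv2.projectPoints(X.astype(float),cv2.Rodrigues(Q[:3,:3])[0],Q[:3,3],c["K"],np.array([c["k1"],0,0,0,0.]))[0][:,0]
def brass(im,lo=(10,120,60),hi=(30,255,255),amin=150):
    m=cv2.inRange(cv2.cvtColor(im,cv2.COLOR_RGB2HSV),lo,hi)
    m=cv2.morphologyEx(m,cv2.MORPH_OPEN,np.ones((3,3)))
    cs=cv2.findContours(m,cv2.RETR_EXTERNAL,cv2.CHAIN_APPROX_NONE)[0]
    return [k for k in cs if cv2.contourArea(k)>amin]
def top_rect(k,c,P,z):
    """centre, size, long-axis angle of a contour cast on height z"""
    X=plane(k[:,0],c,P,z)[:,:2]; (x,y),(w,h),a=cv2.minAreaRect((X*1000).astype(np.float32))
    a=np.deg2rad(a)+(0 if w>h else np.pi/2)
    return np.array([x,y])/1000,sorted([w,h]),(a+np.pi/2)%np.pi-np.pi/2
def down(a):
    """tool down, fingers' closing line (y) at world angle a"""
    y=np.array([np.cos(a),np.sin(a),0]); z=np.array([0,0,-1.]); return np.c_[np.cross(y,z),y,z]
E
python3 - <<'E'
from h import *
im,c,P=snap("top")
for k in brass(im): print(k[:,0].mean(0),cv2.contourArea(k),*top_rect(k,c,P,.02))
g=plane([(298,180),(403,187)],c,P,0); print("foot",g)
print("bowl",plane([(334,240)],c,P,.045),"jar",plane([(165,175)],c,P,.09),"mould",plane([(468,177)],c,P,.025))
m=plane([(305,140),(400,145),(351,150)],c,P,.104);print("top",m)
# views
a0=np.arctan2(*(g[1]-g[0])[1::-1]); print(a0)
E
```

```text
[462.747  261.3373] 497.5 [ 0.3978 -0.307 ] [42.60884094238281, 72.05369567871094] -1.170281566376576
[216.473  242.4459] 484.0 [0.4202 0.2795] [42.715179443359375, 71.19274139404297] 1.063021188866494
[376.3614 157.0964] 431.5 [ 0.6467 -0.1001] [48.663414001464844, 67.90343475341797] 1.565440709842747
[325.0976 154.0732] 417.0 [0.6492 0.0288] [47.3535041809082, 68.8739013671875] 1.5214948234309138
[525.8838   3.695 ] 1668.0 [ 1.1149 -0.529 ] [52.493995666503906, 693.4210205078125] -1.495522444768457
foot [[ 0.5868  0.0939  0.    ]
 [ 0.579  -0.1701  0.    ]]
bowl [[ 0.4345 -0.0002  0.045 ]] jar [[0.5631 0.3958 0.09  ]] mould [[ 0.6044 -0.3264  0.025 ]]
top [[ 0.6547  0.0754  0.104 ]
 [ 0.6512 -0.1428  0.104 ]
 [ 0.6346 -0.0307  0.104 ]]
-1.6003427353478656
```

Run:
```python
from h import *
print([env.solve_ik([.4,-.307,.2],down(a)) for a in (.40,.40-np.pi)])
print([env.solve_ik([.633,-.038,.25],down(a)) for a in (-.03,-.03-np.pi,-.03+np.pi)])
print([env.solve_ik([.42,.28,.2],down(a)) for a in (-.508,-.508+np.pi,-.508-np.pi)])
env.move_to([.398,-.307,.2],down(.40)); env.sleep(.2)
im,c,P=snap("wrist","w_tin1")
for k in brass(im,amin=1000): print(k[:,0].mean(0),*top_rect(k,c,P,.024))
env.move_to([.633,-.038,.27],down(-.03)); env.sleep(.2)
im,c,P=snap("wrist","w_mag")
for k in brass(im,amin=300): print(k[:,0].mean(0),*top_rect(k,c,P,.05))
# expected projections
for z,n in((.104,"mouth"),(0,"foot")): print(n,project([[.633,-.038,z]],c,P))
print(P,env.state()["clock"],env.state()["tcp_pos"])
```

```text
[array([-0.8264,  0.0601,  1.7183, -0.    ,  1.3632, -1.2264]), array([-0.8264,  0.0601,  1.7183, -0.    ,  1.3632,  1.9152])]
[array([-0.1963,  0.3025,  1.331 , -0.    ,  1.5081, -0.1663]), None, None]
[array([ 0.4164,  0.0613,  1.717 , -0.    ,  1.3633,  0.9244]), array([ 0.4164,  0.0613,  1.717 , -0.    ,  1.3633, -2.2172]), array([ 0.4164,  0.0613,  1.717 , -0.    ,  1.3633, -2.2172])]
[531.7163 337.851 ] [ 0.7103 -0.3802] [39.69919204711914, 103.67679595947266] -0.8791523527287066
[313.5687 182.7773] [ 0.3995 -0.3073] [42.509613037109375, 70.19767761230469] -1.156827875760741
[539.2889 339.4722] [ 0.9283 -0.2704] [24.07349395751953, 106.19401550292969] -1.3686830229115738
[ 85.0592 341.1579] [ 0.3247 -0.2511] [25.478361129760742, 108.0269546508789] 1.3091775013176545
[312.9022 226.9891] [ 0.6321 -0.1015] [45.94753646850586, 69.04602813720703] 1.5261235305635257
[631.9635 214.4983] [ 1.0141 -0.1011] [34.946014404296875, 179.0154571533203] -1.3594878933263432
[314.3045 114.2864] [0.6374 0.0281] [45.01701736450195, 72.30140686035156] 1.52751702960391
mouth [[312.3822 184.6736]]
foot [[312.4567 167.4097]]
[[ 0.9995 -0.0299 -0.008   0.6356]
 [-0.0309 -0.9665 -0.2548  0.0367]
 [-0.0001  0.2549 -0.967   0.4485]
 [ 0.      0.      0.      1.    ]] 3.3333 [ 0.6327 -0.0391  0.2699]
```

View pics/w_mag.png

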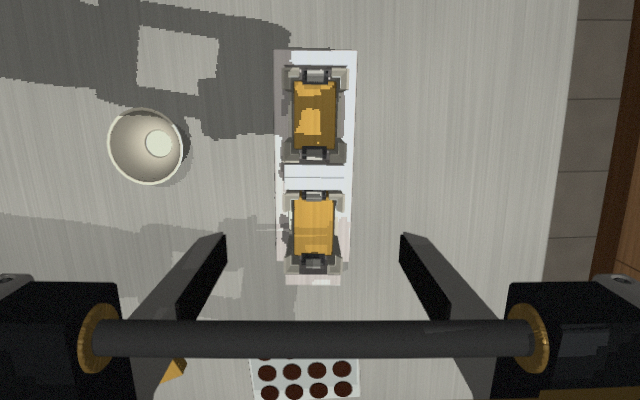

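Run:
```python
import cv2
im=cv2.imread("pics/w_mag.png")[40:300,260:370]
im=cv2.rotate(im,cv2.ROTATE_90_COUNTERCLOCKWISE)
cv2.imwrite("pics/w_mag_c.png",cv2.resize(im,None,fx=3,fy=3,interpolation=cv2.INTER_CUBIC))
```

```text
(no output)
```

View pics/w_mag_c.png

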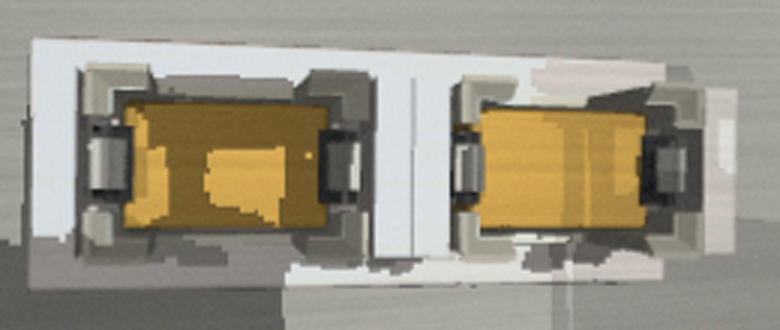

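Crop: lane posts' outer edges (crop pixels) at lane a X 80–372, Y 64–262; lane b X 452–704, Y 78–256. The foot's top line runs from (33,38) to (665,63). I'll cast these rays and check the result with the given sizes.

Run:
```python
from h import *
im,c,P=snap("wrist")
o=lambda X,Y:(369-Y/3,40+X/3)
q=lambda L,z:plane([o(*p) for p in L],c,P,z)[:,:2]
A=q([(80,64),(80,262),(372,72),(372,260)],.104);B=q([(452,78),(452,256),(704,86),(704,258)],.104)
print(A,A.mean(0));print(B,B.mean(0));d=A.mean(0)-B.mean(0);print(np.linalg.norm(d),np.arctan2(-d[0],d[1]))
F=q([(33,38),(28,288),(737,88),(735,252),(665,63),(662,280)],.0);print("foot",F)
# stack lids: brass rect x insensitive; try heights
for z in(.04,.05,.06,.07):
  r=[top_rect(k,c,P,z) for k in brass(im,amin=300) if abs(k[:,0,0].mean()-314)<30]
  print(z,[(x[0],x[1]) for x in r])
# top cam
im,c,P=snap("top","top1")
im=im[120:200,285:415]; cv2.imwrite("pics/top1_c.png",cv2.resize(im,None,fx=6,fy=6,interpolation=cv2.INTER_CUBIC)[:,:,::-1])
```

```text
[[ 0.669   0.0722]
 [ 0.6083  0.0741]
 [ 0.6657 -0.0181]
 [ 0.6043 -0.0162]] [0.6368 0.028 ]
[[ 0.6635 -0.0449]
 [ 0.6042 -0.0431]
 [ 0.6599 -0.1369]
 [ 0.5987 -0.135 ]] [ 0.6316 -0.09  ]
0.11804563149492606 -0.04439766613854764
foot [[ 0.6895  0.1003]
 [ 0.5907  0.1052]
 [ 0.6661 -0.2062]
 [ 0.5895 -0.2028]
 [ 0.6779 -0.17  ]
 [ 0.5786 -0.1655]]
0.04 [(array([ 0.6321, -0.1048]), [46.99971008300781, 70.78758239746094]), (array([0.6374, 0.0278]), [46.06492614746094, 73.68080139160156])]
0.05 [(array([ 0.6322, -0.1013]), [45.84929656982422, 69.05489349365234]), (array([0.6374, 0.028 ]), [44.93742370605469, 71.87728881835938])]
0.06 [(array([ 0.6323, -0.0979]), [44.698875427246094, 67.32219696044922]), (array([0.6373, 0.0283]), [43.80982971191406, 70.07378387451172])]
0.07 [(array([ 0.6323, -0.0944]), [43.5484733581543, 65.58950805664062]), (array([0.6373, 0.0285]), [42.68232727050781, 68.270263671875])]
```

View pics/top1_c.png

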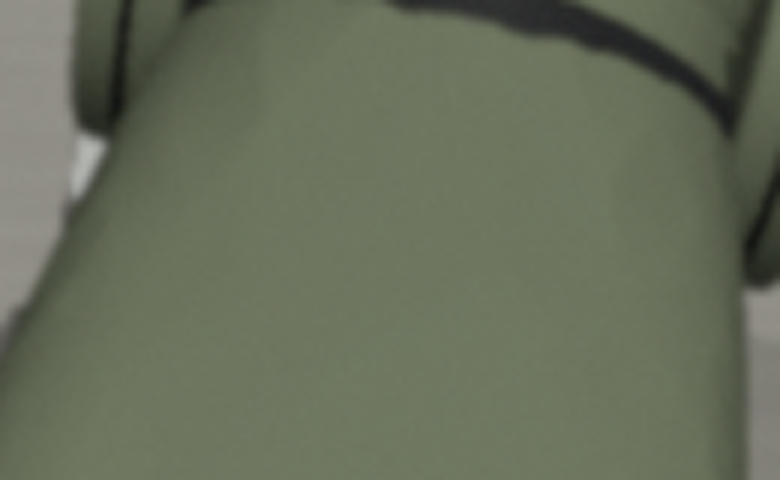

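Foot measures 99 × 271 mm and the posts are 60 mm wide, both as given. That puts lane a at (0.6368, 0.028), lane b at (0.6316, -0.092), yaw -0.044. Next, tin 1 goes into lane b.

```bash
cat >> h.py <<'E'
YAW=-.0436; LA=np.array([.6368,.028]); LB=np.array([.6316,-.092])
def st(): s=env.state(); return s["clock"],s["tcp_pos"],s["contact_force"],s["gripper_width"]
def pick(xy,a):
    env.move_to([*xy,.09],down(a)); env.move_l([*xy,.004],feed=.1); env.grab(); env.sleep(.2)
    print("grab",*st()); env.move_l([*xy,.16],feed=.2); env.sleep(.1); print("lift",*st())
def place(L):
    """carry to the lane, lower by feel into the flare; tin centre is 8 mm above the TCP"""
    env.move_to([*L,.19],down(YAW)); env.move_l([*L,.120-.008],feed=.1); env.sleep(.2); f0=st()[2]; print("above",*st())
    for zc in np.arange(.117,.1045,-.0015):   # tin centre height over counter
        env.move_l([*L,zc-.008],feed=.03); env.sleep(.1); t,p,f,g=st(); print(zc.round(4),p,f-f0)
        if np.abs(f-f0).max()>5: break
E
python3 - <<'E'
from h import *
pick([.3995,-.3073],.414); place(LB)
E
```

```text
grab 6.95 [ 0.3995 -0.3073  0.004 ] [0.2967 0.4284 0.234 ] 0.4601124133378384
lift 7.9833 [ 0.3985 -0.3062  0.1581] [ 0.4796  0.1331 -0.8046] 0.4665615770036943
above 10.325 [ 0.6323 -0.0921  0.113 ] [ 0.2342  0.0951 -0.9649] 0.4659718455891172
0.117 [ 0.6315 -0.0919  0.1089] [ 0.0298 -0.0721  0.6254]
0.1155 [ 0.6316 -0.092   0.1075] [ 0.1023 -0.4962  1.2308]
0.114 [ 0.6316 -0.092   0.106 ] [0.1038 0.8714 0.0542]
0.1125 [ 0.6316 -0.092   0.1045] [-0.9652 -0.2397  1.4426]
0.111 [ 0.6315 -0.092   0.1029] [ 0.5571 -0.7853  1.0676]
0.1095 [ 0.6316 -0.092   0.1015] [-0.2138 -1.0361  0.7919]
0.108 [ 0.6316 -0.092   0.0999] [-0.7318  0.2787  0.4149]
0.1065 [ 0.6318 -0.0919  0.0986] [0.2514 0.1826 1.4094]
0.105 [ 0.6317 -0.0919  0.097 ] [0.3052 0.8724 0.4912]
```

Run:
```python
from h import *
env.gripper_open(); env.sleep(.2); print(*st())
env.move_l([*LB,.27],feed=.2); env.sleep(.15)
im,c,P=snap("wrist","w_b1"); env.grab(); print(*st())
for k in brass(im,amin=300):
    r=top_rect(k,c,P,.116)
    if abs(r[0][0]-.63)<.05: print(k[:,0].mean(0),*r)
cv2.imwrite("pics/w_b1c.png",cv2.resize(im[20:300,230:400],None,fx=2,fy=2)[:,:,::-1])
```

```text
14.5833 [ 0.6316 -0.092   0.097 ] [ 0.3487 -0.5323  0.0312] 0.9974055467800678
17.2167 [ 0.6316 -0.092   0.27  ] [-0.1819  0.0344 -0.8274] 0.0036898042069548904
[314.1538 185.953 ] [ 0.6325 -0.0896] [43.5023193359375, 72.37211608886719] 1.5284541959915088
[314.0262  61.7118] [0.6367 0.0224] [37.7330207824707, 60.347869873046875] 1.5316487908771133
```

View pics/w_b1c.png

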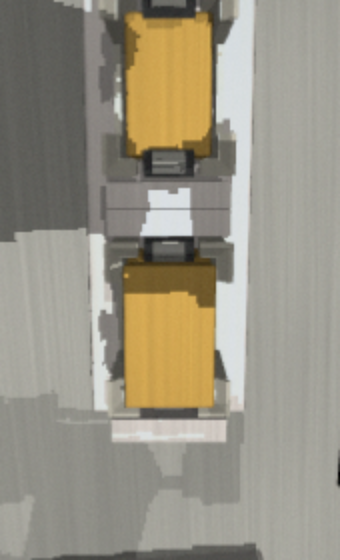

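The tin sits square in lane b's mouth: centre (0.6325, -0.0896), 43.5 × 72 mm at z 0.116. Now I press it down by feel.

```bash
cat >> h.py <<'E'
def push(L):
    env.move_l([*L,.122],feed=.15); env.sleep(.2)
    rd=lambda n:np.mean([(env.sleep(.02),st()[2][2])[1] for _ in range(n)])
    f0=rd(6); z=.118; peak=0; snapped=False; log=[]
    while z>.056:
        env.move_l([*L,z],feed=.03); env.sleep(.04); f=rd(3)-f0; zt=st()[1][2]; log.append((round(zt*1000,1),round(f,1)))
        peak=max(peak,f)
        if z<.084 and peak>6 and f<peak-3: snapped=True
        if f>(11.5 if snapped else 16): break
        z-=.0015 if z>.086 and f<8 else (.00025 if snapped or f>11 else .0005)
    print(log,"snapped",snapped,"peak",peak); print(*st())
    env.move_l([*L,z+.03],feed=.05); env.move_l([*L,.27],feed=.2)
E
python3 - <<'E'
from h import *
push([.632,-.091]); env.sleep(.15)
im,c,P=snap("wrist","w_b2")
for k in brass(im,amin=300):
    r=top_rect(k,c,P,.07)
    if abs(r[0][0]-.63)<.05: print(k[:,0].mean(0),*r)
print(*st())
cv2.imwrite("pics/w_b2c.png",cv2.resize(im[20:300,230:400],None,fx=2,fy=2)[:,:,::-1])
E
```

```text
[(np.float64(117.8), np.float64(-0.0)), (np.float64(116.5), np.float64(0.7)), (np.float64(115.2), np.float64(1.4)), (np.float64(113.5), np.float64(2.1)), (np.float64(111.5), np.float64(-0.3)), (np.float64(110.3), np.float64(0.6)), (np.float64(109.2), np.float64(2.0)), (np.float64(107.8), np.float64(4.4)), (np.float64(106.3), np.float64(4.9)), (np.float64(105.1), np.float64(6.2)), (np.float64(103.8), np.float64(6.6)), (np.float64(102.2), np.float64(5.5)), (np.float64(100.7), np.float64(5.3)), (np.float64(99.6), np.float64(6.6)), (np.float64(98.2), np.float64(6.6)), (np.float64(96.7), np.float64(7.5)), (np.float64(95.2), np.float64(7.6)), (np.float64(93.8), np.float64(7.2)), (np.float64(92.3), np.float64(7.6)), (np.float64(90.8), np.float64(7.5)), (np.float64(89.2), np.float64(7.7)), (np.float64(87.7), np.float64(6.9)), (np.float64(86.2), np.float64(7.4)), (np.float64(85.8), np.float64(7.8)), (np.float64(85.3), np.float64(7.4)), (np.float64(84.8), np.float64(7.9)), (np.float64(84.3), np.float64(7.9)), (np.float64(83.9), np.float64(7.9)), (np.float64(83.4), np.float64(8.4)), (np.float64
[... 644 characters left out ...]
t64(9.3)), (np.float64(74.5), np.float64(11.0)), (np.float64(74.3), np.float64(12.3)), (np.float64(74.2), np.float64(13.3)), (np.float64(74.2), np.float64(13.8)), (np.float64(74.1), np.float64(14.1)), (np.float64(74.0), np.float64(15.2)), (np.float64(73.9), np.float64(15.7)), (np.float64(73.8), np.float64(16.7))] snapped False peak 16.670424167176833
37.475 [ 0.6327 -0.0934  0.0738] [-5.4975  0.7951 17.3434] 0.00707637550632693
[314.311  181.8708] [ 0.6328 -0.0935] [44.19608688354492, 69.70243072509766] 1.529094952549782
[313.6494  63.0303] [0.6369 0.0278] [43.347198486328125, 68.6821517944336] 1.5280053201897759
39.425 [ 0.6312 -0.0908  0.2681] [ 0.2801 -0.1831 -0.8308] 0.005137432042322178
```

View pics/w_b2c.png

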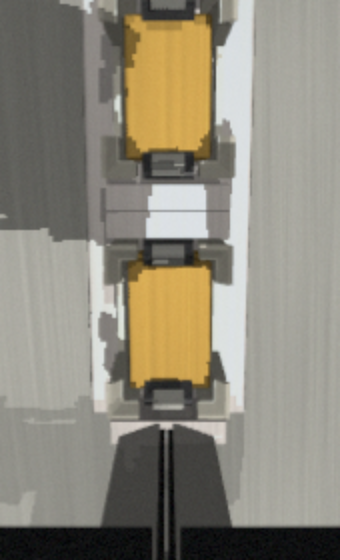

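Lane b: the force sat at 7–9 N through the lips, then climbed about 10 N/mm below z = 75 mm, where the stack went solid. In the picture both silver lips lie over the lid and the tin stays down. That took 39 s on the clock, so tin 2 goes with fewer stops.

Run:
```python
from h import *
LA=np.array([.637,.0285])
env.move_to([.4215,.2795,.17],down(-.508)); env.sleep(.05)
im,c,P=snap("wrist","w_tin2")
R=[top_rect(k,c,P,.024) for k in brass(im,amin=1000)]
R=[r for r in R if np.hypot(*(r[0]-[.4215,.2795]))<.01]; assert len(R)==1,R
xy,sz,a=R[0]; print(xy,sz,a); a=(a-np.pi/2+np.pi/2)%np.pi-np.pi/2; assert 40<sz[0]<48 and abs(a+.508)<.1
env.gripper_open(); print(st()[0])
env.move_to([*xy,.05],down(a)); env.move_l([*xy,.004],feed=.1); env.grab(); env.sleep(.1); print("grab",*st())
env.move_l([*xy,.15],feed=.25); env.move_to([*LA,.14],down(YAW)); env.sleep(.15); f0=st()[2]; print("above",*st())
for zc in (.117,.111,.105):
    env.move_l([*LA,zc-.008],feed=.06); env.sleep(.05); t,p,f,g=st(); print(t,zc,p,f-f0,g)
    if np.abs(f-f0).max()>5: break
else:
    env.gripper_open(); env.move_l([*LA,.132],feed=.15); env.grab(); print(*st())
```

```text
[0.4232 0.2816] [42.883216857910156, 69.36031341552734] 1.0624888229645872
42.5833
grab 44.6667 [0.4232 0.2816 0.004 ] [ 0.2829  0.0852 -1.1124] 0.4647233939662732
above 46.8083 [0.6364 0.0299 0.1399] [ 0.0921  0.3224 -0.6946] 0.46464318952921974
47.525 0.117 [0.6373 0.0284 0.1092] [-0.0328 -1.182   0.2352] 0.46804380902900367
47.825 0.111 [0.6368 0.0285 0.1028] [-0.185  -0.8455 -1.0241] 0.46672564880317935
48.125 0.105 [0.6369 0.0287 0.0967] [ 1.0238  0.8549 -0.2911] 0.46549244224843467
50.8333 [0.637  0.0285 0.132 ] [-0.6751 -0.2266  0.6967] 0.003597782214544675
```

Run:
```python
from h import *
L=[.637,.0285]
rd=lambda n:np.mean([(env.sleep(.015),st()[2][2])[1] for _ in range(n)])
f0=rd(4); z=.117; log=[]
while z>.056 and st()[0]<66:
    env.move_l([*L,z],feed=.06); f=rd(2)-f0; log.append((round(float(st()[1][2])*1000,1),round(float(f),1)))
    if f>14.5: break
    z-=.0035 if z>.0875 and f<9 else (.0003 if f>10 else .0008)
print(log,*st())
env.move_l([*L,.20],feed=.25)
im,c,P=snap("wrist","w_a2")
for k in brass(im,amin=300):
    r=top_rect(k,c,P,.07)
    if abs(r[0][0]-.63)<.05: print(k[:,0].mean(0),*r)
print(*st())
```

```text
[(116.3, 0.2), (113.4, -0.2), (109.9, -0.6), (106.6, 1.3), (102.3, -0.4), (99.2, 0.2), (96.0, 0.9), (93.0, 3.2), (89.8, 5.4), (86.5, 5.5), (85.9, 6.4), (85.2, 6.8), (84.4, 6.5), (83.6, 7.5), (82.9, 7.3), (82.1, 6.2), (81.3, 7.5), (80.5, 7.0), (79.7, 7.1), (78.9, 6.8), (78.1, 7.7), (77.4, 7.1), (76.6, 8.0), (75.8, 8.0), (75.0, 7.2), (74.2, 7.6), (73.4, 7.5), (72.6, 8.0), (71.8, 7.9), (71.0, 8.1), (70.3, 8.0), (69.4, 7.2), (68.4, 6.7), (67.6, 7.3), (67.4, 9.4), (67.1, 11.7), (67.0, 11.8), (66.9, 13.0), (66.8, 14.2), (66.7, 14.6)] 62.3833 [0.6379 0.0283 0.0667] [-4.1536 -1.1589 15.0759] 0.00730190712533957
[315.004  193.0803] [0.6376 0.0292] [43.34564971923828, 68.81904602050781] 1.5311867324279849
63.1333 [0.635  0.0287 0.1966] [0.2715 0.6248 0.6295] 0.004399316089158332
```

View pics/w_a2.png

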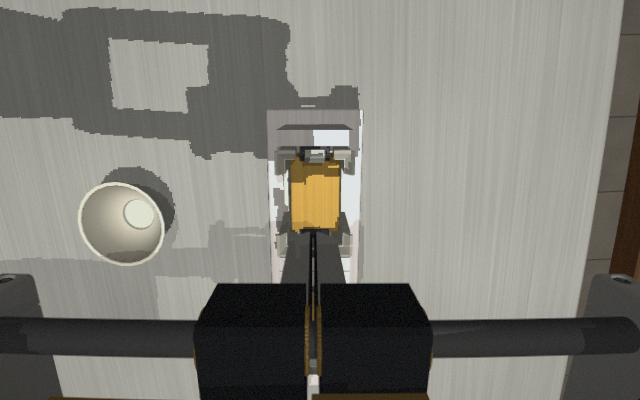

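Lane a: same force pattern, solid at about 67.5 mm, stopped at about 15 N. The picture shows the lid (px 315,193) still down under the upper lip, and the bowl (122,223) undisturbed.

```bash
python3 -c "
from plant import env
print(env.close_job(), env.state()['clock'])"
```

```text
the job is handed in; nothing more can be done
the job is handed in; nothing more can be done
```

Both tins are pressed in, one per lane, and the last pictures show each lid staying down after I let go; the pushes peaked at about 17 N and 15 N, I never touched the bowl, jar or mould, and I handed the job in at about 63 s.

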